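# Clear the tape roll and press the label holder into the shelf edge

### The job

The roll of tape on the little shelf covers the label slot: slide it up off its spindle and stand it upright on the bench, clear of the shelf, let go. Then take the label holder from its wooden rack, push its tongue down into the slot behind the shelf's front lip, either way round, against the spring until its shoulders sit fully down on the shelf, and finish while still holding it pressed home: do not let go, the spring would push it out again. Leave the tin, the pipe piece and the wrench alone.

Things in the scene. Friction and masses are not known exactly. Their poses are not given: they have to be found in the camera images.
- shelf: Fixed small grey steel shelf, open at the back, 130 mm wide (y), 95 mm deep (x from -35.5 mm at its front lip to +60), flat deck 70 mm above the bench. Origin at bench level under the spindle axis; z up, -x is its front. The spindle is a fixed steel stub on that axis, 16 mm diameter, 22 mm above the deck, its top 4 mm tapered.
- slot (a point): Centre of the slot's mouth, at deck level, 24 mm in front of the spindle axis; axes as the shelf's. The slot runs along y behind the front lip: 66 mm long, 9 mm wide, chamfered at 45 degrees to 17 mm over its top 4 mm. A spring bar inside waits 22 mm below the deck. Beyond the slot's ends the steel is flush with the deck and carries the holder's shoulders.
- spring_bar (a joint): How far the spring bar in the slot is pressed down (m): 0 when free, 0.008 when the holder sits with its shoulders on the shelf, stop at 0.010. Pushes up with 4 N at 0, rising by 0.5 N per mm to 8 N at 0.008, and lifts an unheld holder back to 0.
- roll: Roll of aluminium tape on a cardboard core, 60 mm outer diameter, 40 mm high, bore 21 mm, 0.15 to 0.31 kg. Starts on the shelf's deck around the spindle, covering half the slot's width. Origin at the centre of its underside, z along its axis, up.
- holder: Steel label plate, upright, 98 mm high, 0.09 kg, symmetric. Origin: centre of the tongue's lower edge; z up, y along width, x across thickness. Tongue 60 wide, 6 thick, z 0-30 mm; frame with paper cards 84 wide, 8 thick, z 30-70, its lower corners are the shoulders; grey grip tab 32 wide, 12 thick, z 70-98. Starts loose in the rack's pocket, y along the rack's y, origin 10 mm above the bench.
- rack: Fixed wooden block, 60 mm (x) by 110 mm (y) by 34 mm high, with a pocket of 9 by 65 mm, floor 10 mm above the bench, open upwards. Origin at the centre of its underside. It stands to the left or to the right of the shelf.
- tin: Bystander: closed pale tin with a white lid, 72 mm diameter, 85 mm high, on the bench. Origin at the centre of its underside.
- pipe: Bystander: upright piece of steel pipe, 60 mm diameter, 70 mm high, on the bench. Origin at the centre of its underside.
- wrench: Bystander: wrench 130 mm long lying on the bench along its own x. Origin near its middle.
Not all that is in view belongs to the job. Leave any blue or green look-alike of the holder alone.

How it is judged (in metres and radians):
On the way, in this order (a step that is already met when the one before it is completed fails the run):
1. the roll is off the spindle and stands upright on the bench, clear of the shelf, let go (height (world z) of roll below 0.006 m and angle between roll's own z axis and vertical below 0.1 rad and horizontal distance between roll and shelf above 0.063 m and contact force between the fingers and roll below 0.1 N), for 0.2 s.
2. the holder's tongue is at least 10 mm down in the slot behind the lip (z of holder in the frame of slot below -0.01 m and x of holder in the frame of slot between -0.005 and 0.005 m and y of holder in the frame of slot between -0.006 and 0.006 m), for 0.1 s.
At the end, for the whole second after the job is handed in: Holder upright (0.08 rad) in the slot behind the lip, aligned to 0.1 rad, shoulders within 2 mm of the deck, spring bar held down over 6 mm, fingers still bearing on it with over 2 N; roll upright, still and released on the bench, its axis over 63 mm from the spindle (all of step 1 and linear speed of roll below 0.02 m/s and value of joint spring_bar above 0.006 m and z of holder in the frame of slot between -0.033 and -0.028 m and x of holder in the frame of slot between -0.004 and 0.004 m and y of holder in the frame of slot between -0.006 and 0.006 m and angle between holder's own z axis and vertical below 0.08 rad and angle between the y axis of holder and the y axis of slot, either way round below 0.1 rad and contact force between the fingers and holder above 2 N); the arm keeps its last pose, push and grip.
It fails at once if the tin is moved more than 30 mm or tipped (distance of tin from where it was at the start of the episode above 0.03 m or angle between tin's own z axis and vertical above 0.3 rad).
It fails at once if the pipe is moved more than 30 mm or tipped (distance of pipe from where it was at the start of the episode above 0.03 m or angle between pipe's own z axis and vertical above 0.3 rad).
It fails at once if the wrench is moved more than 30 mm (distance of wrench from where it was at the start of the episode above 0.03 m).
It also fails if it takes over 54 s, if anything falls off the work surface, if the arm or the gripper's body presses on something with over 40 N, if the wrist force passes 120 N, or if a joint passes its speed limit or range.

### The arm

A 6-joint arm with a two-finger parallel gripper is mounted at the origin on the work surface. World frame = base frame: x ahead of the robot, y to its left, z up, the work surface at z = 0. Lengths are in mm, angles in degrees, forces in N, time in s.
With the tool pointing down it reaches from about 350 to 850 mm from the base axis. Payload 8.1 kg.
Tool frame: the origin (TCP) lies midway between the tips of the shut fingers; the grasp point (between the pads) lies 19 mm behind it; z points along the fingers, y is the direction in which the jaws open and shut (so a half turn about z gives the same grasp; the last joint's range is limited). The gripper opens to 85 mm and grips with 20 to 120 N. Pads are 22 mm wide; open, the fingers measure 114 mm over their backs; the gripper's body (76 mm by 85 mm) begins 54 mm behind the grasp point. The pads swing forward as they close: fully open they stand 13 mm farther back than shut.
Start: joints at [67.013, 7.471, 85.268, -0, 87.261, -4.893], TCP at [186.325, 570.341, 231.292] pointing down, gripper open.
Joint ranges: [-169.43, 169.43], [-51.17, 129.36], [1.28, 143.12], [-76.62, 256.62], [0, 156.53], [-152.29, 152.29]. Speed limits (degrees/s): [136.94, 136.94, 159.86, 180, 180, 180].

### API

Orientations are given as [roll, pitch, yaw] about the fixed x, y, z axes, in that order (R = Rz(yaw) Ry(pitch) Rx(roll)).
In Python, from bench import telemetry, snapshot, camera_params, job gives the robot as it stands. The module is installed in compiled form; this text tells all that it offers.
- The arm moves only by the shell command python3 -m jog 'ROWS' [FORCE]. ROWS is JSON, a list that holds one entry, the list of rows, each a list of 7 numbers: the shift along the tool's x, y, z in units of 50 mm (1.0 is 50 mm), then the turn, a rotation vector about the tool's x, y, z in units of 2 pi rad (1.0 is 2 pi rad), then the opening, from 0 (shut) to 1 (fully open). In form: [[[dx, dy, dz, rx, ry, rz, claw], ...]]. A call has 1 to 12 rows; each row shifts and turns the commanded pose from where the row before left it, along the tool's axes as they then stand; what a row does not reach is not made up. A row lasts 1/8 s, in which the tool goes at most 62.5 mm and 10.7 degrees, less where a joint would pass 70% of its speed; a pose out of reach is approached as far as the arm can. A call with a number of a shift or a turn outside -1 to 1 is refused whole. A call with a gripper value outside its range is refused whole. The fingers move at their own pace and stop on an object; FORCE is the grip in N (left out, the last holds). Time passes only in rows, so rows that do not move let the fingers close. It gives the time, the measured TCP pose, the force and the opening at its end, in the units of the state.
- telemetry.sense(): the state, without advancing time (a new reading comes with each control period).
- snapshot(name): name is "scene" or "top" or "wrist"; returns (picture, depth): 400x640x3 uint8, red, green, blue; 400x640 float32, mm along the optical axis (not along the pixel's ray), 0 where there is no reading.
- camera_params(name): a dict with "K" (3x3 intrinsics, pixels), "extrinsics" (4x4, takes a point from camera to world coordinates). Camera axes: x right, y down, z forward; pixel columns grow to the right and rows downward; lengths in mm; the calibration is good to about 2 mm. The wrist camera is an equidistant fisheye: a pixel r from the principal point sees the ray r / f radians off the axis. A picture is of the moment at which its call begins: read the wrist's pose just before it. camera_params takes no time and is no camera call; for the wrist camera it gives the pose at the moment of the call.
- job.hand_in(): hands the job in, once; it reports no verdict.
The state is a dict: "time": time; "joint_pos": joint angles; "qd": joint speeds; "joint_efforts": joint torques, N m; "tool_pos": TCP position; "tcp_rot": TCP orientation; "ft_force": force on the tool from outside, world axes, zero at the start; "wrist_torque": the same for the moment, N m; "finger_gap": finger opening in mm.
Only numpy, scipy, OpenCV 4.12 (cv2) and the standard library are available. Lean on these libraries where they do the work, as an engineer would, in place of code of your own. Each camera call takes 0.05 s, during which the arm holds its last target. There are 200 camera calls.

## Working session

There is one attempt and no reset: what is moved stays moved. The work goes in short steps, Python scripts to look and compute and a shell command to move; the robot and the scene stay as the last step left them, time stands still between calls to the robot, and variables do not carry over. Pictures are saved under pics/ and viewed, about 8 in all and at most 12, crops included, and the job is handed in when it is done.

```bash
mkdir -p pics; cat > h.py <<'E'
import numpy as np,cv2
from bench import telemetry,snapshot,camera_params,job
def pts(name,save=None):
    im,d=snapshot(name);p=camera_params(name)
    if save: cv2.imwrite('pics/'+save,im[:,:,::-1])
    K=np.array(p['K']);E=np.array(p['extrinsics'])
    v,u=np.mgrid[:400,:640]
    P=np.stack([(u-K[0,2])/K[0,0]*d,(v-K[1,2])/K[1,1]*d,d],-1)@E[:3,:3].T+E[:3,3]
    P[d==0]=np.nan
    return im,d,P
E
python3 - <<'E'
from h import *
s=telemetry.sense();print(s['tool_pos'],s['tcp_rot'],s['time'],s['finger_gap'])
for n in('scene','top'):
    im,d,P=pts(n,n+'0.png');np.savez(n+'0.npz',im=im,P=P);print(n,camera_params(n))
E
```

```text
[186.13043741 569.82221343 230.24308382] [-1.79896066e+02 -7.23380771e-03  1.61908546e+02] 0.0 85.04145511877094
scene {'K': array([[487.32918444,   0.        , 320.71046773],
       [  0.        , 487.32918444, 200.2428978 ],
       [  0.        ,   0.        ,   1.        ]]), 'extrinsics': array([[ 5.77995815e-01,  6.48024924e-01, -4.95968281e-01,
         1.12463895e+03],
       [ 8.16016167e-01, -4.63597194e-01,  3.45246661e-01,
        -4.03424826e+02],
       [-6.20106187e-03, -6.04269261e-01, -7.96756053e-01,
         1.07723732e+03],
       [ 0.00000000e+00,  0.00000000e+00,  0.00000000e+00,
         1.00000000e+00]])}
top {'K': array([[471.15524688,   0.        , 321.57292026],
       [  0.        , 471.15524688, 198.23453748],
       [  0.        ,   0.        ,   1.        ]]), 'extrinsics': array([[ 1.61120342e-02, -9.89689140e-01,  1.42322902e-01,
         3.54301752e+02],
       [-9.99712179e-01, -1.84759449e-02, -1.53035473e-02,
         4.82498257e+01],
       [ 1.77753046e-02, -1.42035368e-01, -9.89701972e-01,
         1.09063895e+03],
       [ 0.00000000e+00,  0.00000000e+00,  0.00000000e+00,
         1.00000000e+00]])}
```

View pics/top0.png

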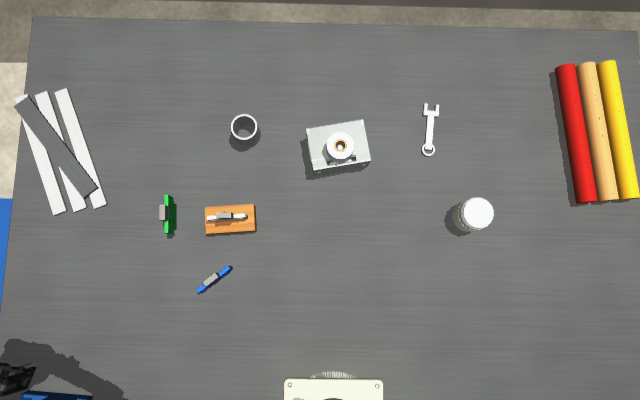

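View pics/scene0.png

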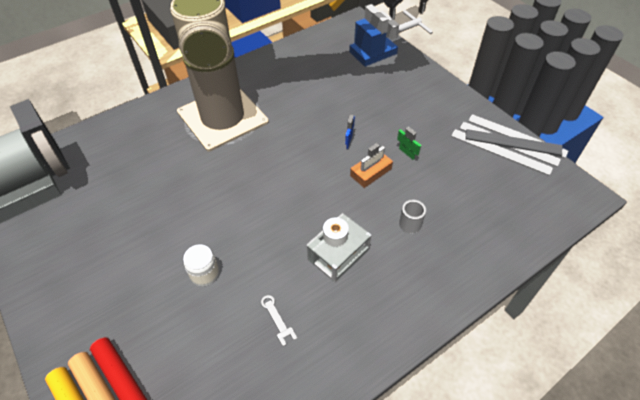

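Top view: the roll is on the shelf at (340,147). The candidates for the holder are the white/grey plate in the orange rack (230,217), the green look-alike (167,214) and the blue one (214,280). I choose the one in the rack. Next I measure and check it in a crop.

```bash
cat > m.py <<'E'
from h import *
def rect(Q,lab):
    r=cv2.minAreaRect(Q[:,:2].astype(np.float32));print(lab,len(Q),np.round(r[0],1),np.round(r[1],1),round(r[2],2),'z',np.round(np.median(Q[:,2]),1),'mean',Q.mean(0).round(1))
if __name__=='__main__':
  for n in('top','scene'):
    f=np.load(n+'0.npz');P=f['P'];im=f['im']
    a=P[140:160,330:350] if n=='top' else P[220:260,320:350]
    Q=P.reshape(-1,3);C=im.reshape(-1,3).astype(float);Q0=np.array([530,8,0.])
    if n=='top': print('bench z',np.nanmedian(P[250:300,350:450,2]))
    def near(c,r,z0,z1): return (np.hypot(Q[:,0]-c[0],Q[:,1]-c[1])<r)&(Q[:,2]>z0)&(Q[:,2]<z1)
    # centres from top
    if n=='top': cs={k:P[v,u] for k,(u,v) in dict(roll=(351,147),rack=(250,228),tin=(477,213),pipe=(244,117),wr=(429,135),green=(167,225),blue=(205,286)).items()};print({k:v.round() for k,v in cs.items()})
    s=cs['roll'][:2]+[0,10];k=cs['rack'][:2]+[10,40]
    rect(Q[near(s,100,62,78)],n+' deck');rect(Q[near(s,80,103,118)],n+' rolltop')
    rect(Q[near(k,75,29,39)],n+' racktop');rect(Q[near(k,70,62,85)],n+' frame');rect(Q[near(k,70,90,125)],n+' tab')
    for kk in('tin','pipe'):rect(Q[near(cs[kk][:2],70,50,100)],n+kk)
    rect(Q[near(cs['green'][:2],60,12,120)],n+'green')
f=np.load('top0.npz')['im'][:,:,::-1]
if __name__=='__main__':cv2.imwrite('pics/crop.png',np.hstack([cv2.resize(f[110:180,300:380],None,fx=5,fy=5,interpolation=2),cv2.resize(f[185:255,190:270],None,fx=5,fy=5,interpolation=2)]))
E
python3 m.py
```

```text
bench z -0.719760383042285
{'roll': array([608., -28., 108.]), 'rack': array([436., 191.,  33.]), 'tin': array([ 473., -303.,   87.]), 'pipe': array([685., 211.,  59.]), 'wr': array([ 666., -221.,   10.]), 'green': array([437., 365.,  70.]), 'blue': array([308., 278.,  67.])}
top deck 1745 [622.6  -2.3] [ 96.9 130.5] 11.12 z 69.2 mean [ 6.247e+02 -4.000e-01  6.920e+01]
top rolltop 541 [610.2  -4. ] [58.7 58.4] 84.79 z 109.1 mean [609.9  -4.1 109. ]
top racktop 1017 [456.4 238.4] [ 60.1 110.8] 4.75 z 33.0 mean [455.2 236.2  33.1]
top frame 118 [455.3 238. ] [ 9.8 84. ] 5.07 z 78.4 mean [455.5 235.3  77. ]
top tab 105 [456.2 237.7] [12.2 31.4] 4.97 z 106.7 mean [455.6 237.1 105.8]
toptin 944 [ 473.5 -303.3] [69.3 68.2] 58.88 z 83.5 mean [ 472.  -300.6   80.3]
toppipe 274 [658.3 209.3] [59.4 58.3] 72.49 z 67.3 mean [658.7 209.2  65.1]
topgreen 448 [457.9 369.5] [76.8 13.3] 2.9 z 67.1 mean [458.1 367.2  63.9]
scene deck 1333 [621.7  -1.6] [ 98.7 134.3] 11.5 z 69.9 mean [633.5  -7.8  69.9]
scene rolltop 391 [610.6  -4.7] [59.1 58.2] 31.02 z 109.8 mean [611.9  -5.8 109.6]
scene racktop 437 [457.5 237.9] [ 64.7 113.4] 1.46 z 33.9 mean [465.8 229.7  33.8]
scene frame 144 [456.7 238.5] [13.5 86.4] 5.42 z 75.2 mean [458.7 234.7  73.9]
scene tab 81 [456.9 236.9] [14.3 32.3] 1.79 z 104.7 mean [458.  236.4 103.1]
scenetin 822 [ 477.1 -306.3] [67.8 69.2] 48.66 z 83.6 mean [ 482.9 -307.7   78.6]
scenepipe 297 [658.6 209.7] [59.1 61. ] 31.28 z 65.3 mean [660.  208.2  63.5]
scenegreen 408 [455.9 368.1] [79.2 19.2] 5.73 z 57.2 mean [460.3 366.9  56.8]
```

View pics/crop.png

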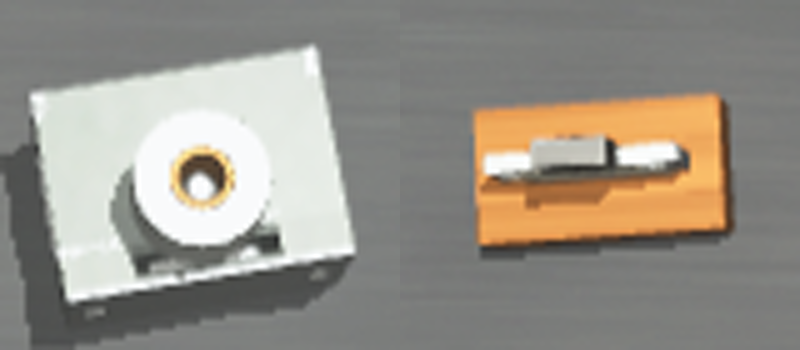

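The crop confirms the white-carded plate with a grey tab in the orange rack, and the roll on the shelf. The shelf yaw is 11.2°, with the spindle at about (610.5,-4.5). The holder is at (456,238) with yaw 5°. I'll work out the first move.

```bash
cat > plan.py <<'E'
import sys;from h import *
# plan.py x y z yaw N : rows for a straight move from the sensed pose (tool down)
x,y,z,yaw=map(float,sys.argv[1:5]);N=int(sys.argv[5])
s=telemetry.sense();p=np.array(s['tool_pos']);a=s['tcp_rot'][2]
print('now',p.round(1),np.round(s['tcp_rot'],2),'gap',round(s['finger_gap'],1),'F',np.round(s['ft_force'],1),'t',s['time'])
dy=(yaw-a+180)%360-180;d=(np.array([x,y,z])-p)/N
for i in range(N):
    t=np.radians(a+dy*i/N);X=[np.cos(t),np.sin(t)];Y=[np.sin(t),-np.cos(t)]
    print([round(float(v),3) for v in (d[:2]@X/50,d[:2]@Y/50,-d[2]/50,0,0,-dy/N/360)])
E
python3 plan.py 610.5 -4.5 170 101.2 15
```

```text
now [186.1 569.9 230.3] [-1.7990e+02 -1.0000e-02  1.6191e+02] gap 85.5 F [0.4 0.6 0. ] t 0.1
[-0.776, -0.552, 0.08, 0.0, 0.0, 0.011]
[-0.813, -0.496, 0.08, 0.0, 0.0, 0.011]
[-0.846, -0.438, 0.08, 0.0, 0.0, 0.011]
[-0.874, -0.377, 0.08, 0.0, 0.0, 0.011]
[-0.899, -0.314, 0.08, 0.0, 0.0, 0.011]
[-0.919, -0.25, 0.08, 0.0, 0.0, 0.011]
[-0.934, -0.184, 0.08, 0.0, 0.0, 0.011]
[-0.945, -0.118, 0.08, 0.0, 0.0, 0.011]
[-0.951, -0.051, 0.08, 0.0, 0.0, 0.011]
[-0.952, 0.016, 0.08, 0.0, 0.0, 0.011]
[-0.949, 0.083, 0.08, 0.0, 0.0, 0.011]
[-0.94, 0.15, 0.08, 0.0, 0.0, 0.011]
[-0.927, 0.216, 0.08, 0.0, 0.0, 0.011]
[-0.91, 0.281, 0.08, 0.0, 0.0, 0.011]
[-0.888, 0.345, 0.08, 0.0, 0.0, 0.011]
```

```bash
python3 -m jog '[[[-0.776,-0.552,0.08,0,0,0.011,1],[-0.813,-0.496,0.08,0,0,0.011,1],[-0.846,-0.438,0.08,0,0,0.011,1],[-0.874,-0.377,0.08,0,0,0.011,1],[-0.899,-0.314,0.08,0,0,0.011,1],[-0.919,-0.25,0.08,0,0,0.011,1],[-0.934,-0.184,0.08,0,0,0.011,1],[-0.945,-0.118,0.08,0,0,0.011,1],[-0.951,-0.051,0.08,0,0,0.011,1],[-0.952,0.016,0.08,0,0,0.011,1],[-0.949,0.083,0.08,0,0,0.011,1],[-0.94,0.15,0.08,0,0,0.011,1]]]' 40
python3 plan.py 610.5 -4.5 160 101.2 4
```

```text
time: 1.6
tool_pos: [530.2, 112.2, 182.8]
tcp_rot: [-180.0, -0.0, 114.3]
ft_force: [0.5, 0.6, 0.5]
finger_gap: 85.8
now [530.2 112.2 182.8] [-1.7997e+02 -2.0000e-02  1.1425e+02] gap 85.8 F [0.5 0.6 0.5] t 1.6
[-0.697, 0.126, 0.114, 0.0, 0.0, 0.009]
[-0.689, 0.166, 0.114, 0.0, 0.0, 0.009]
[-0.678, 0.205, 0.114, 0.0, 0.0, 0.009]
[-0.666, 0.243, 0.114, 0.0, 0.0, 0.009]
```

```bash
python3 -m jog '[[[-0.697,0.126,0.114,0,0,0.009,1],[-0.689,0.166,0.114,0,0,0.009,1],[-0.678,0.205,0.114,0,0,0.009,1],[-0.666,0.243,0.114,0,0,0.009,1],[0,0,0,0,0,0,1],[0,0,0,0,0,0,1]]]' 40
python3 plan.py 610.5 -4.5 74.5 101.2 4
```

```text
time: 2.35
tool_pos: [609.8, -2.6, 160.0]
tcp_rot: [-179.9, -0.0, 101.4]
ft_force: [-1.3, 0.7, -0.4]
finger_gap: 85.3
now [609.8  -2.6 160. ] [-1.7994e+02 -4.0000e-02  1.0144e+02] gap 85.3 F [-1.3  0.7 -0.4] t 2.35
[-0.01, 0.002, 0.427, 0.0, 0.0, 0.0]
[-0.01, 0.002, 0.427, 0.0, 0.0, 0.0]
[-0.01, 0.002, 0.427, 0.0, 0.0, 0.0]
[-0.01, 0.002, 0.427, 0.0, 0.0, 0.0]
```

```bash
python3 -m jog '[[[-0.02,0.005,0.45,0,0,0,1],[-0.02,0.003,0.45,0,0,0,1],[0,0,0.4,0,0,0,1],[0,0,0.3,0,0,0,1],[0,0,0.11,0,0,0,1],[0,0,0,0,0,0,0.6],[0,0,0,0,0,0,0.5],[0,0,0,0,0,0,0.5],[0,0,0,0,0,0,0.5],[0,0,0,0,0,0,0.5]]]' 40
python3 plan.py 610.5 -4.5 120 101.2 2
```

```text
time: 3.6
tool_pos: [611.9, -4.8, 76.1]
tcp_rot: [179.9, 0.0, 101.4]
ft_force: [-0.2, 0.0, 5.3]
finger_gap: 59.2
now [611.9  -4.8  76.1] [1.7990e+02 3.0000e-02 1.0143e+02] gap 59.2 F [-0.2  0.   5.3] t 3.6
[0.006, -0.013, -0.439, 0.0, 0.0, 0.0]
[0.006, -0.013, -0.439, 0.0, 0.0, 0.0]
```

```bash
python3 -m jog '[[[0,0,-0.15,0,0,0,0.5],[0,0,-0.3,0,0,0,0.5],[0,0,-0.3,0,0,0,0.5],[0,0,-0.35,0,0,0,0.5],[0,0,-0.4,0,0,0,0.5],[0,0,0,0,0,0,0.5]]]' 40
python3 plan.py 470 50 105 101.4 5
python3 - <<'E'
from h import *
pts('scene','s1.png')
E
```

```text
time: 4.35
tool_pos: [612.9, -4.9, 153.3]
tcp_rot: [179.7, 0.1, 101.4]
ft_force: [-0.1, -0.0, -1.9]
finger_gap: 59.0
now [612.9  -4.9 153.3] [1.7972e+02 9.0000e-02 1.0143e+02] gap 59.0 F [-0.1 -0.  -1.9] t 4.35
[0.329, -0.517, 0.193, 0.0, 0.0, 0.0]
[0.329, -0.517, 0.193, 0.0, 0.0, 0.0]
[0.329, -0.517, 0.193, 0.0, 0.0, 0.0]
[0.328, -0.517, 0.193, 0.0, 0.0, 0.0]
[0.328, -0.517, 0.193, 0.0, 0.0, 0.0]
```

View pics/s1.png

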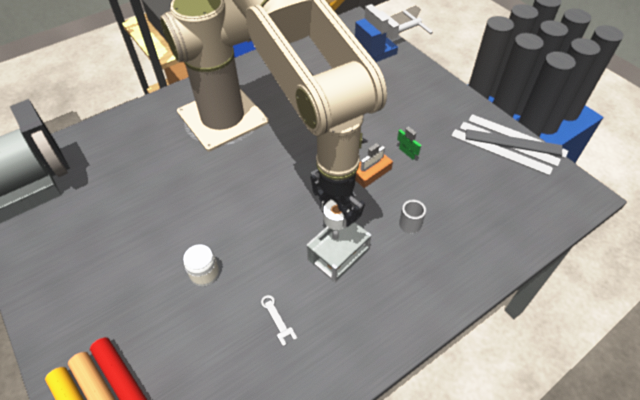

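The roll is clear of the spindle and in the fingers (335,210). I'll carry it to the free bench in front of the shelf.

```bash
python3 -m jog '[[[0.329,-0.517,0,0,0,0,0.5],[0.329,-0.517,0,0,0,0,0.5],[0.329,-0.517,0,0,0,0,0.5],[0.328,-0.517,0,0,0,0,0.5],[0.328,-0.517,0.2,0,0,0,0.5],[0,0,0.6,0,0,0,0.5],[0,0,0.7,0,0,0,0.5],[0,0,0.6,0,0,0,0.5],[0,0,0,0,0,0,0.5],[0,0,0,0,0,0,0.5]]]' 40
python3 plan.py 470 50 7 101.4 1
```

```text
time: 5.65
tool_pos: [468.5, 50.2, 45.7]
tcp_rot: [180.0, 0.0, 101.4]
ft_force: [0.4, -0.9, -2.7]
finger_gap: 59.1
now [468.5  50.2  45.7] [179.98   0.   101.43] gap 59.1 F [ 0.4 -0.9 -2.7] t 5.65
[-0.009, 0.029, 0.774, 0.0, 0.0, 0.0]
```

```bash
python3 -m jog '[[[0,0,0.35,0,0,0,0.5],[0,0,0.25,0,0,0,0.5],[0,0,0.1,0,0,0,0.5],[0,0,0.04,0,0,0,0.5],[0,0,0,0,0,0,0.5],[0,0,0,0,0,0,0.5]]]' 40
```

```text
time: 6.4
tool_pos: [468.5, 50.2, 8.4]
tcp_rot: [180.0, 0.0, 101.4]
ft_force: [-0.4, -0.0, -2.8]
finger_gap: 59.3
```

```bash
python3 -m jog '[[[0,0,0.02,0,0,0,0.5],[0,0,0.02,0,0,0,0.5],[0,0,0,0,0,0,0.5]]]' 40
python3 -m jog '[[[0,0,0.01,0,0,0,0.5],[0,0,0,0,0,0,0.5]]]' 40
```

```text
time: 6.78
tool_pos: [468.3, 50.2, 6.1]
tcp_rot: [180.0, 0.0, 101.4]
ft_force: [0.6, 0.1, -2.0]
finger_gap: 59.3
time: 7.02
tool_pos: [468.3, 50.2, 6.0]
tcp_rot: [180.0, 0.0, 101.4]
ft_force: [-3.9, -0.6, 4.7]
finger_gap: 59.1
```

```bash
python3 -m jog '[[[0,0,0,0,0,0,0.8],[0,0,0,0,0,0,1],[0,0,0,0,0,0,1],[0,0,-0.2,0,0,0,1],[0,0,-0.5,0,0,0,1],[0,0,-0.9,0,0,0,1],[0,0,-0.9,0,0,0,1],[0,0,-0.9,0,0,0,1],[0,0,-0.5,0,0,0,1],[0,0,0,0,0,0,1]]]' 40
python3 plan.py 456.3 238 200 95.1 5
```

```text
time: 8.28
tool_pos: [469.8, 50.2, 203.8]
tcp_rot: [179.7, 0.1, 101.4]
ft_force: [0.6, -0.5, 0.0]
finger_gap: 85.7
now [469.8  50.2 203.8] [1.7968e+02 7.0000e-02 1.0143e+02] gap 85.7 F [ 0.6 -0.5  0. ] t 8.275
[0.747, 0.096, 0.015, 0.0, 0.0, 0.004]
[0.749, 0.079, 0.015, 0.0, 0.0, 0.004]
[0.751, 0.063, 0.015, 0.0, 0.0, 0.004]
[0.752, 0.046, 0.015, 0.0, 0.0, 0.004]
[0.753, 0.029, 0.015, 0.0, 0.0, 0.004]
```

```bash
python3 -m jog '[[[0.747,0.096,0.015,0,0,0.004,1],[0.749,0.079,0.015,0,0,0.004,1],[0.751,0.063,0.015,0,0,0.004,1],[0.752,0.046,0.015,0,0,0.004,1],[0.753,0.029,0.015,0,0,0.003,1],[0,0,0,0,0,0,1],[0,0,0,0,0,0,1]]]' 40
python3 plan.py 456.3 238 74.5 95.1 4
python3 - <<'E'
from h import *;from m import rect
im,d,P=pts('top','t1.png');np.savez('top1.npz',im=im,P=P)
Q=P.reshape(-1,3)
def near(c,r,z0,z1): return (np.hypot(Q[:,0]-c[0],Q[:,1]-c[1])<r)&(Q[:,2]>z0)&(Q[:,2]<z1)
rect(Q[near((622,-2),100,60,78)],'deck');rect(Q[near((610,-4),25,84,100)],'spindle');rect(Q[near((468,50),60,30,50)],'roll')
f=im[:,:,::-1];cv2.imwrite('pics/t1c.png',np.hstack([cv2.resize(f[110:180,300:380],None,fx=5,fy=5,interpolation=2),cv2.resize(f[160:230,280:360],None,fx=5,fy=5,interpolation=2)]))
E
```

```text
time: 9.15
tool_pos: [455.1, 237.6, 195.6]
tcp_rot: [-179.9, 0.1, 94.6]
ft_force: [0.5, -0.7, 0.5]
finger_gap: 85.5
now [455.1 237.6 195.6] [-1.799e+02  6.000e-02  9.464e+01] gap 85.5 F [ 0.5 -0.7  0.5] t 9.15
[0.001, 0.006, 0.606, 0.0, 0.0, -0.0]
[0.001, 0.006, 0.606, 0.0, 0.0, -0.0]
[0.001, 0.006, 0.606, 0.0, 0.0, -0.0]
[0.001, 0.006, 0.606, 0.0, 0.0, -0.0]
deck 2332 [622.8  -2.2] [ 96.7 130.4] 10.96 z 69.1 mean [623.3  -1.6  69. ]
spindle 41 [610.2  -3.7] [13.6 12.3] 85.76 z 90.0 mean [610.   -3.8  89.7]
roll 492 [468.5  50.7] [56.7 58.6] 1.17 z 39.1 mean [468.1  50.7  39. ]
```

View pics/t1c.png

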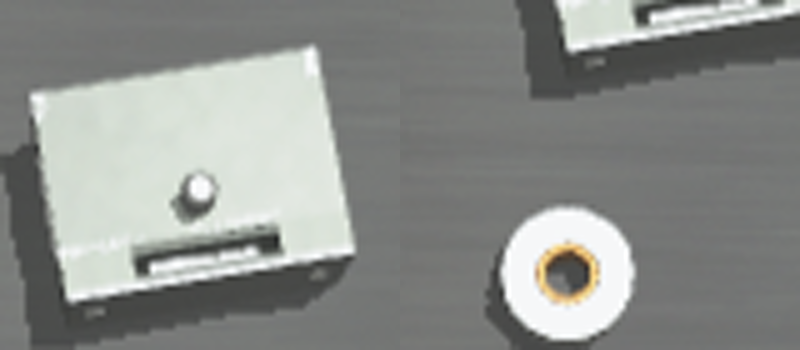

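The roll stands upright at (468.5,50.7), top at z=39, and the slot is free. Next I descend on the holder tab.

```bash
python3 -m jog '[[[0.006,0.015,0.6,0,0,-0.001,1],[0,0.01,0.6,0,0,0,1],[0,0,0.5,0,0,0,1],[0,0,0.42,0,0,0,1],[0,0,0.2,0,0,0,1],[0,0,0.1,0,0,0,0.6],[0,0,0,0,0,0,0.3],[0,0,0,0,0,0,0],[0,0,0,0,0,0,0],[0,0,0,0,0,0,0],[0,0,0,0,0,0,0],[0,0,0,0,0,0,0]]]' 60
```

```text
time: 10.7
tool_pos: [457.4, 238.8, 76.6]
tcp_rot: [179.9, -0.0, 95.0]
ft_force: [-2.3, -0.3, 5.4]
finger_gap: 10.9
```

```bash
python3 -m jog '[[[0,0,0,0,0,0,0],[0,0,-0.1,0,0,0,0],[0,0,-0.4,0,0,0,0],[0,0,-0.6,0,0,0,0],[0,0,-0.7,0,0,0,0],[0,0,-0.4,0,0,0,0],[0,0,0,0,0,0,0]]]' 100
python3 plan.py 587 -9 181 101.1 8
```

```text
time: 11.58
tool_pos: [458.1, 239.0, 187.7]
tcp_rot: [179.8, -0.1, 94.9]
ft_force: [0.6, 0.3, -0.7]
finger_gap: 10.5
now [458.1 239.  187.7] [ 1.7979e+02 -6.0000e-02  9.4950e+01] gap 10.5 F [ 0.6  0.3 -0.7] t 11.575
[-0.645, 0.267, 0.017, 0.0, 0.0, -0.002]
[-0.649, 0.259, 0.017, 0.0, 0.0, -0.002]
[-0.652, 0.25, 0.017, 0.0, 0.0, -0.002]
[-0.656, 0.241, 0.017, 0.0, 0.0, -0.002]
[-0.659, 0.232, 0.017, 0.0, 0.0, -0.002]
[-0.662, 0.224, 0.017, 0.0, 0.0, -0.002]
[-0.665, 0.215, 0.017, 0.0, 0.0, -0.002]
[-0.668, 0.206, 0.017, 0.0, 0.0, -0.002]
```

```bash
python3 -m jog '[[[-0.645,0.267,0.017,0,0,-0.002,0],[-0.649,0.259,0.017,0,0,-0.002,0],[-0.652,0.25,0.017,0,0,-0.002,0],[-0.656,0.241,0.017,0,0,-0.002,0],[-0.659,0.232,0.017,0,0,-0.002,0],[-0.662,0.224,0.017,0,0,-0.002,0],[-0.665,0.215,0.017,0,0,-0.002,0],[-0.668,0.206,0.017,0,0,-0.003,0],[0,0,0,0,0,0,0],[0,0,0,0,0,0,0]]]' 100
python3 plan.py 587 -9 145 101.1 1
python3 - <<'E'
from h import *;from m import rect
for n in('scene','top'):
    im,d,P=pts(n,n+'2.png');np.savez(n+'2.npz',im=im,P=P)
    Q=P.reshape(-1,3)
    for a in((110,128),(132,150),(150,185)):
        k=(np.hypot(Q[:,0]-587,Q[:,1]+9)<55)&(Q[:,2]>a[0])&(Q[:,2]<a[1])
        if k.sum()>3: rect(Q[k],n+str(a))
E
python3 - <<'E'
import cv2
a=cv2.imread('pics/scene2.png')[150:290,260:440];cv2.imwrite('pics/s2c.png',cv2.resize(a,None,fx=4,fy=4,interpolation=2))
E
```

```text
time: 12.82
tool_pos: [584.2, -9.6, 177.4]
tcp_rot: [-179.9, -0.1, 101.0]
ft_force: [-0.2, -0.4, 0.3]
finger_gap: 10.6
now [584.2  -9.6 177.4] [-1.7987e+02 -6.0000e-02  1.0103e+02] gap 10.6 F [-0.2 -0.4  0.3] t 12.825
[0.0, 0.058, 0.648, 0.0, 0.0, -0.0]
scene(110, 128) 64 [586.  -10.1] [ 5.6 57.7] 8.3 z 118.6 mean [586.1 -12.8 119.5]
scene(132, 150) 74 [586.5 -10.1] [ 6.5 81.4] 9.02 z 142.6 mean [586.7 -10.4 141.4]
scene(150, 185) 175 [585.1 -10.8] [25.1 82.8] 0.4 z 168.2 mean [590.1 -28.  167.6]
top(110, 128) 25 [578.3   5.1] [ 1.1 28.3] 11.24 z 120.6 mean [578.4   4.4 120.2]
top(132, 150) 26 [580.   -9.2] [ 5.9 82.6] 7.47 z 144.6 mean [578.2   1.9 142.9]
top(150, 185) 135 [579.7  -9.8] [14.7 84.1] 7.07 z 175.1 mean [578.4   7.1 171.6]
```

View pics/s2c.png

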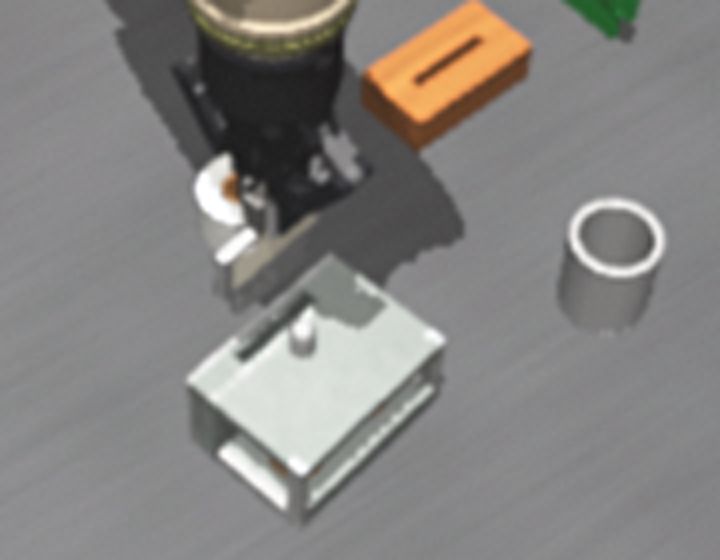

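```bash
python3 -m jog '[[[0,0.05,0.25,0,0,0,0],[0,0,0.3,0,0,0,0],[0,0,0.12,0,0,0,0],[0,0,0,0,0,0,0],[0,0,0,0,0,0,0],[0,0,0,0,0,0,0]]]' 100
python3 plan.py 587 -9 120 101.1 1
```

```text
time: 13.68
tool_pos: [588.0, -9.5, 146.1]
tcp_rot: [179.9, 0.0, 101.1]
ft_force: [0.1, -0.5, 0.0]
finger_gap: 10.7
now [588.   -9.5 146.1] [1.7994e+02 2.0000e-02 1.0106e+02] gap 10.7 F [ 0.1 -0.5  0. ] t 13.675
[0.013, -0.017, 0.523, 0.0, 0.0, -0.0]
```

```bash
python3 -m jog '[[[0.012,-0.018,0.08,0,0,0,0],[0,0,0.1,0,0,0,0],[0,0,0.08,0,0,0,0],[0,0,0.06,0,0,0,0],[0,0,0,0,0,0,0],[0,0,0,0,0,0,0]]]' 100
python3 plan.py 587 -9 120 101.1 1
```

```text
time: 14.42
tool_pos: [586.6, -9.0, 129.5]
tcp_rot: [180.0, 0.0, 101.1]
ft_force: [0.7, -0.7, -1.7]
finger_gap: 10.7
now [586.6  -9.  129.5] [180.     0.   101.06] gap 10.7 F [ 0.7 -0.7 -1.7] t 14.425
[-0.002, 0.008, 0.191, 0.0, 0.0, -0.0]
```

```bash
python3 -m jog '[[[0,0.004,0.08,0,0,0,0],[0,0,0.08,0,0,0,0],[0,0,0.06,0,0,0,0],[0,0,0,0,0,0,0],[0,0,0,0,0,0,0]]]' 100
python3 -m jog '[[[0,0,0.06,0,0,0,0],[0,0,0.04,0,0,0,0],[0,0,0,0,0,0,0],[0,0,0,0,0,0,0]]]' 100
```

```text
time: 15.05
tool_pos: [586.8, -8.9, 118.5]
tcp_rot: [180.0, -0.0, 101.1]
ft_force: [0.3, -0.0, -0.7]
finger_gap: 10.3
time: 15.55
tool_pos: [586.9, -9.0, 113.9]
tcp_rot: [180.0, 0.0, 101.1]
ft_force: [-1.6, -0.3, 3.0]
finger_gap: 10.9
```

```bash
python3 -m jog '[[[0,0,0.05,0,0,0,0],[0,0,0.05,0,0,0,0],[0,0,0,0,0,0,0],[0,0,0,0,0,0,0]]]' 110
python3 -m jog '[[[0,0,0.03,0,0,0,0],[0,0,0.02,0,0,0,0],[0,0,0,0,0,0,0],[0,0,0,0,0,0,0]]]' 110
```

```text
time: 16.05
tool_pos: [587.0, -9.0, 108.7]
tcp_rot: [180.0, 0.0, 101.1]
ft_force: [-1.8, -1.4, 5.6]
finger_gap: 10.6
time: 16.55
tool_pos: [587.1, -9.0, 106.7]
tcp_rot: [180.0, 0.0, 101.1]
ft_force: [-2.5, 0.2, 9.0]
finger_gap: 10.6
```

```bash
python3 -m jog '[[[0,0,0.02,0,0,0,0],[0,0,0,0,0,0,0],[0,0,0,0,0,0,0]]]' 110
python3 -m jog '[[[0,0,0.01,0,0,0,0],[0,0,0,0,0,0,0],[0,0,0,0,0,0,0],[0,0,0,0,0,0,0]]]' 110
python3 - <<'E'
from h import *
for i in range(3):
    im,d,P=pts('scene','s3.png');s=telemetry.sense();print(np.round(s['ft_force'],1),s['tool_pos'].round(1) if hasattr(s['tool_pos'],'round') else s['tool_pos'])
a=cv2.imread('pics/s3.png')[150:290,260:440];cv2.imwrite('pics/s3c.png',cv2.resize(a,None,fx=4,fy=4,interpolation=2))
E
```

```text
time: 16.92
tool_pos: [587.2, -9.0, 106.7]
tcp_rot: [179.9, 0.0, 101.1]
ft_force: [-5.2, 0.4, 15.6]
finger_gap: 10.7
time: 17.42
tool_pos: [587.3, -9.0, 106.7]
tcp_rot: [179.9, 0.0, 101.1]
ft_force: [-7.5, 0.3, 19.1]
finger_gap: 10.5
[-6.8  0.6 18.8] [587.2  -9.  106.6]
[-6.7  1.4 19.1] [587.2  -9.  106.7]
[-6.8  1.1 19.4] [587.3  -8.9 106.7]
```

View pics/s3c.png

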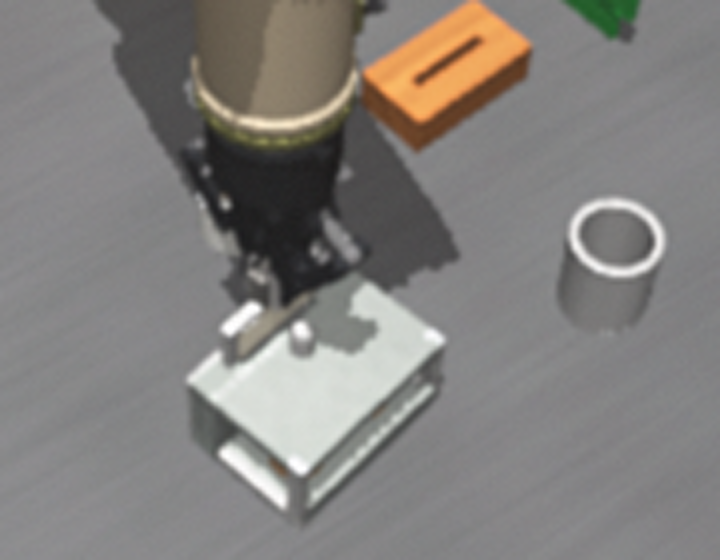

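The holder's shoulders are on the deck. The tool stopped hard at z 106.7 (106.6 expected) with 19 N vertical force, more than the spring's 8 N. I'll hand in.

```bash
python3 -c "
from bench import job
print(job.hand_in())"
```

```text
the job is handed in; nothing more can be done
None
```

I moved the roll off its spindle onto the bench and pressed the label holder fully into the slot. I handed the job in at about 17.6 s, still gripping and pressing the holder.

- **Roll:** it stands released on the bench at about (468, 51), roughly 150 mm from the spindle. Its top measured z = 39 mm, as it should when standing flat. I checked this after letting go and did not measure it again at the end; nothing passed near it afterwards.
- **Holder:** the tool stopped hard at z = 106.7 mm, where 106.6 mm was expected for fully seated. The vertical force was about 19 N, well above the spring's 8 N, so the shoulders are bearing on the deck. The tool sat within about 0.5 mm of the measured slot centre and within 0.1° of the shelf's direction. The last picture shows the frame resting on the deck.
- **Bystanders:** I kept clear of the tin, pipe, wrench and both look-alikes.

No check failed. There was a side force of about 7 N when pressed home, which I put down to friction and left as it was. I could not read the spring bar's position directly, so that it is held down far enough follows from the height and force.

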